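# Lid the peg tub, then pump the clamp shut on it and keep squeezing

## Robot

A 7-joint arm with a two-finger parallel gripper is mounted at the origin on the work surface. World frame = base frame: x ahead of the robot, y to its left, z up, the work surface at z = 0. Lengths are in mm, angles in rad, forces in N, time in s.
With the tool pointing down it reaches from about 425 to 950 mm from the base axis. Payload 4.7 kg.
Tool frame: the origin (TCP) lies at the very end of the fingers, on their centre line; the grasp point (between the pads) lies 19 mm behind it (ctrl.tcp_to_grasp is the distance from the TCP to the grasp point, in mm); z points along the fingers, y is the line along which they close (so a half turn about z gives the same grasp; the last joint's range is limited). The gripper opens to 85 mm and grips with 20 to 120 N. Pads are 22 mm wide; open, the fingers measure 114 mm over their backs; the gripper's body (76 mm by 85 mm) begins 54 mm behind the grasp point. The pads swing forward as they close: fully open they stand 13 mm farther back than shut.
Start: joints at [-1.201, 0.469, -0.049, 1.532, 0.024, 1.141, -0.082], TCP at [262.073, 622.066, 231.335] pointing down, gripper open.
Joint ranges: [-2.59, 2.59], [-0.33, 1.99], [-1.39, 1.29], [0.1, 2.45], [-1.04, 4.18], [0.21, 1.99], [-2.66, 2.66]. Speed limits (rad/s): [2.57, 2.57, 3.14, 3.14, 3.14, 3.14, 3.14].

## Interface

Orientations are given as a unit quaternion [x, y, z, w].
In Python, from rig import ctrl, viewer, job gives the robot as it stands.
- The arm moves only by the tool play_rows, never from a script. Its argument "increments" is a list of rows, each a list of 2 entries, a list of its own where there are three numbers: the shift along the tool's x, y, z scaled (see below), then the turn, a rotation vector about the tool's x, y, z scaled (see below). In form: [[[dx, dy, dz], [ax, ay, az]], ...]. A call has 1 to 10 rows; each row shifts and turns the commanded pose from where the row before left it, along the tool's axes as they then stand; what a row does not reach is not made up. The controller multiplies each number of a shift by 1 m and each number of a turn by 120 degrees. A row lasts 1/12 s, in which the tool goes at most 41.7 mm and 7.16 degrees, less where a joint would pass 70% of its speed; a pose out of reach is approached as far as the arm can. A call with a number of a shift or a turn outside -1 to 1 is refused whole. A call with a gripper value outside its range is refused whole. "gripper" is the opening, from 0 (shut) to 1 (fully open), set as the call begins (left out, the last holds). The fingers move at their own pace and stop on an object; the grip force is fixed at half the most. Time passes only in rows, so rows that do not move let the fingers close. It gives the time, the measured TCP pose, the force, the opening and the grip force at its end, in the units of the state.
- ctrl.sense(): the state, without advancing time (a new reading comes with each control period).
- viewer.read_camera(name): name is "side" or "top"; returns a dict with "frame" (400x640x3 uint8, blue, green, red), "range_z" (400x640 float32, mm along the optical axis (not along the pixel's ray), 0 where there is no reading), "fx", "fy", "cx", "cy" (pixels), "dist_coeffs" ([k1, k2, p1, p2, k3] as OpenCV has them; the pictures are not rectified), "T" (4x4, takes a point from camera to world coordinates). Camera axes: x right, y up, looking along -z (the intrinsics and any distortion apply to the point x, -y, -z); pixel columns grow to the right and rows downward; lengths in mm; the calibration is good to about 2 mm. A picture is of the moment at which its call begins.
- job.job_done(): hands the job in; it is judged then, once.
The state is a dict: "time_s": time; "joint_positions": joint angles; "joint_vel": joint speeds; "tau": joint torques, N m; "tcp_pos": TCP position; "ee_rot": TCP orientation; "ft_force": force on the tool from outside, world axes, zero at the start; "ft_torque": the same for the moment, N m; "width": finger opening in mm; "grip_force": force on a finger pad.
Only numpy, scipy, OpenCV 4.12 (cv2) and the standard library are available. Lean on these libraries where they do the work, as an engineer would, in place of code of your own. Each camera call takes 0.05 s, during which the arm holds its last target. There are 200 camera calls.

## Task

The wooden peg tub, its seam freshly glued, stands loose in a one-hand ratchet clamp: first set its lid on it, plug inside the rim and level. Then pump the orange trigger, without pushing the rod or pad by hand, until the orange pad presses the tub against the steel stop and is clearly pushed back on its spring, but by no more than half its 23 mm travel, or the tub is crushed. Finish still squeezing the trigger, with the tub upright and lidded, and leave the bowl, bottle and jar alone.

Things in the scene. Friction and masses are not known exactly. Their poses are not given: they have to be found in the camera images.
- clamp: Clamp frame, bolted down: plywood board 110 x 305 x 10 mm with a grey head (local y 50 to 125, top at z 92) and on it an upright black handle (24 wide in x, local y 92 to 105, top at z 156). Origin on the counter surface; local z up. It closes along local -y: a rod slides through the head at z 44 towards the stop.
- stop (a point): Centre of the top edge of the dark steel stop plate's face (70 mm wide, 78 mm above the counter), local (0, -146, 78) mm of the clamp. The tub is pressed against this face.
- handle_grip (a point): Where to squeeze, from above, fingers closing along the clamp's y: local (0, 90, 145) mm, midway between the handle's +y face (y 105) and the trigger's -y face when fully squeezed (y 75): the pair is then 30 mm thick. Released, the trigger's top leans 19 mm further to -y. With the gripper centred here, opening 75 mm or more lets the trigger return; closing to 30 mm is a full squeeze.
- trigger: Orange upright trigger, 20 x 12 x 64 mm, hinged about local x at its lower end (origin, 87 mm above the counter), top at z 152, on the -y side of the handle; sprung. Each full squeeze feeds the rod 7 mm (the first 2 to 12); on letting go the rod stays, or slips back up to 7 mm if the pad presses hard; let the trigger return fully each time.
- squeeze (a joint): Trigger angle: 0 released, 0.29 rad fully squeezed. A squeeze takes about 8 N at the grip point, and 0.75 N more per newton at the pad; 20 to 25 N is ample.
- rod: Steel rod (14 mm thick) with teeth through the clamp's head, with a 26 mm collar near its front. Origin on its axis, at the pad's front face while the pad's spring is relaxed. It may be moved only with the trigger.
- feed (a joint): Advance of the rod towards the stop, m; at 0 the pad's relaxed front face is at local y = -12 mm of the clamp. Maximum 0.085.
- pad: Orange pad, 50 wide (local x), 36 high, 8 thick, on a brass spring plunger at the front of the rod. Origin: centre of its front face (towards the stop).
- pad_spring (a joint): How far the pad is pushed back towards the rod, m: 0 relaxed, 0.023 at the end. Pad force is 3.5 N as it starts to move, plus 1.2 N per mm: 2 mm is 5.9 N, 10 mm is 15.5 N; 13.7 mm (20 N) crushes the tub. The bare brass between pad and dark collar is 24 mm long when relaxed.
- canister: Peg tub: round, open wooden tub, outer diameter 80, height 75, wall 5, floor 5 mm thick, 0.2 to 0.4 kg; stands loose on the clamp's board (10 mm above the counter), 1 to 4 mm from the stop, centred near local x = 0. Origin: centre of its underside.
- lid: The tub's lid: wooden disc, diameter 84, 8 thick, with a round plug below it (diameter 64, 8 deep, tapered foot) and a round dark knob on top (diameter 22, 32 high). Origin: centre of the plug's underside; disc from z = 8 to 16, knob from 16 to 48. Lies on the counter on its plug, left or right of the clamp. Seated, its origin is 67 mm above the tub's origin.
- bowl: White ceramic bowl, 90 mm across, 45 high; stands on the other side from the lid. Leave alone.
- detergent: White detergent bottle with blue cap, 68 mm across, 170 high, beyond the clamp. Leave alone.
- jar: Glass jar with wooden lid, 84 mm across, 120 high, beyond the clamp. Leave alone.
Not all that is in view belongs to the job. What is meant by the lid is not blue, and is the larger of those in its own colour.

How it is judged (in metres and radians):
On the way, in this order (a step that is already met when the one before it is completed fails the run):
1. the lid is seated level on the tub, before the pad presses it (z of lid in the frame of canister between 0.063 and 0.0705 m and horizontal distance between lid and canister below 0.006 m and angle between lid's own z axis and vertical below 0.06 rad and contact force between pad and canister below 1 N), for 0.2 s.
2. the trigger has driven the pad against the tub and the fingers squeeze it (contact force between pad and canister between 4.3 and 18.5 N and contact force between the fingers and trigger above 1.5 N and value of joint squeeze above 0.03 rad), for 0.2 s.
At the end, for the whole second after the job is handed in: Lid seated on the tub (origin 63 to 70.5 mm above the tub's, within 6 mm of its axis, level to 0.06 rad); tub upright on the board; pad presses it with 4.3 to 18.5 N; fingers press the trigger with over 1.5 N and hold it squeezed by over 0.03 rad; tub and lid at rest (all of step 2 and z of lid in the frame of canister between 0.063 and 0.0705 m and horizontal distance between lid and canister below 0.006 m and angle between each of lid, canister's own z axis and vertical below 0.06 rad and z of canister in the frame of clamp between 0.006 and 0.014 m and linear speed of each of canister, lid below 0.02 m/s); the arm keeps its last pose, push and grip.
It fails at once if the tub is crushed: the pad presses it with more than 20 N (contact force between pad and canister above 20 N).
It fails at once if the tub is knocked over (angle between canister's own z axis and vertical above 0.35 rad).
It fails at once if the robot pushes the rod or the pad itself (contact force between any of the arm, the fingers and rod above 3 N or contact force between any of the arm, the fingers and pad above 3 N).
It fails at once if the bowl, bottle or jar is moved by more than 30 mm (distance of any of bowl, detergent, jar from where it was at the start of the episode above 0.03 m).
It also fails if it takes over 72 s, if anything falls off the work surface, if the arm or the gripper's body presses on something with over 40 N, if the wrist force passes 120 N, or if a joint passes its speed limit or range.

## Working session

There is one attempt and no reset: what is moved stays moved. The work goes in short steps, Python scripts to look and compute and a tool call to move; the robot and the scene stay as the last step left them, time stands still between calls to the robot, and variables do not carry over. Pictures are saved under pics/ and viewed, at most 10 in all, crops included, and the job is handed in when it is done.

Besides the shell and the picture viewer there is one more tool, called after "Call:" as name(argument=value, ...) on one line, values as JSON. play_rows: Moves the arm, as the interface text tells. Shifts and turns lie within -1 to 1; 1 stands for 1 m of shift or 120 degrees of turn. Its arguments: {"type":"object","properties":{"increments":{"type":"array"},"gripper":{"type":"number"}},"required":["increments"]}

```bash
ls; mkdir -p pics; cat > h.py <<'E'
import numpy as np, cv2, pickle
from rig import ctrl, viewer, job
from scipy.spatial.transform import Rotation as R
def snap(n,f=None):
    c=viewer.read_camera(n); pickle.dump(c,open(f'{n}.pkl','wb'))
    if f: cv2.imwrite(f'pics/{f}.png',c['frame'])
    return c
def load(n): return pickle.load(open(f'{n}.pkl','rb'))
def ray(c,uv):
    K=np.array([[c['fx'],0,c['cx']],[0,c['fy'],c['cy']],[0,0,1]])
    p=cv2.undistortPoints(np.array(uv,float).reshape(-1,1,2),K,np.array(c['dist_coeffs'])).reshape(-1,2)
    d=np.c_[p[:,0],-p[:,1],-np.ones(len(p))]
    T=np.array(c['T']); return T[:3,3],d@T[:3,:3].T
def onplane(c,uv,z):
    o,d=ray(c,uv); return o+d*((z-o[2])/d[:,2])[:,None]
def cloud(c):
    h,w=c['range_z'].shape; v,u=np.mgrid[:h,:w]
    o,d=ray(c,np.c_[u.ravel(),v.ravel()])
    return (o+d*c['range_z'].reshape(-1,1)).reshape(h,w,3)
E
python3 - <<'E'
from h import *
s=ctrl.sense(); print(s['time_s'],s['tcp_pos'],s['ee_rot'],s['width'],ctrl.tcp_to_grasp)
for n in('side','top'):
    c=snap(n,n+'0'); print(n,c['fx'],c['cx'],c['cy'],c['dist_coeffs'],np.round(c['T'],3).tolist())
E
```

```text
pics
0.0 [261.87284675 621.48043147 230.21370222] [ 1.98064517e-01  9.80188456e-01 -1.00687526e-03 -1.55077161e-04] 85.57679088120182 18.700000000000003
side 460.803684818978 330.50099618386287 195.07441935809757 [0.04160897 0.         0.         0.         0.        ] [[-0.989, 0.098, -0.114, 401.91], [-0.15, -0.61, 0.779, 1258.232], [0.007, 0.787, 0.617, 1041.645], [0.0, 0.0, 0.0, 1.0]]
top 381.3305330684587 316.4322356789929 198.5612377236406 [-0.09063151  0.          0.          0.          0.        ] [[0.02, 0.983, -0.184, 368.204], [-1.0, 0.019, -0.008, 54.865], [-0.004, 0.185, 0.983, 1215.022], [0.0, 0.0, 0.0, 1.0]]
```

View pics/side0.png

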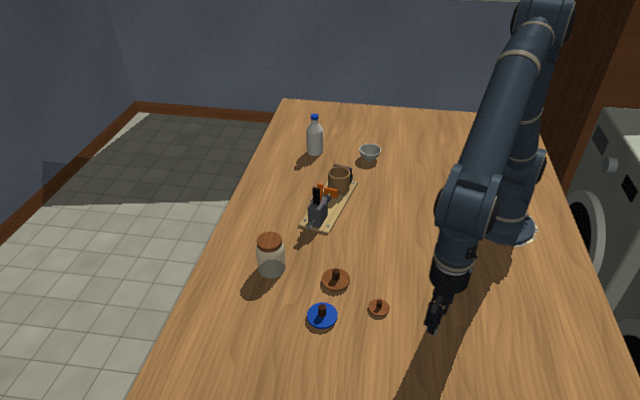

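View pics/top0.png

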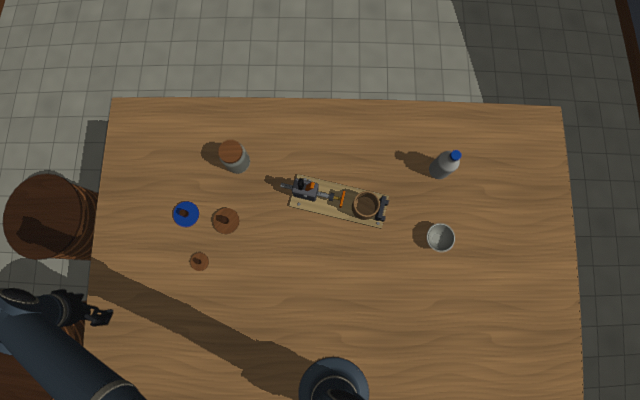

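Side view: the clamp is at about (330,205) and the tub at (340,178). Three loose lids appear in both views: large brown at side (336,279) / top (225,221), small brown at (379,308) / (199,261), and blue at (322,316) / (185,214). The large brown one fits, since it isn't blue and is the larger of the two brown ones. The other wooden disc, at top (233,150), is the jar's lid.

```bash
python3 - <<'E'
from h import *
c=load('top'); f=c['frame']
a=cv2.resize(f[190:280,160:260],None,fx=4,fy=4,interpolation=cv2.INTER_CUBIC)
b=cv2.resize(f[170:235,280:395],None,fx=7,fy=7,interpolation=cv2.INTER_CUBIC)[:,:800]
a=cv2.resize(a,(311,280))
b=cv2.resize(b,(800,455))
cv2.imwrite('pics/cropA.png',cv2.resize(f[190:280,160:260],None,fx=5,fy=5,interpolation=cv2.INTER_CUBIC)); cv2.imwrite('pics/cropB.png',b)
P=cloud(c)
# heights around
for nm,(u0,u1,v0,v1) in dict(lid=(208,242,204,238),clamp=(285,395,170,232)).items():
    q=P[v0:v1,u0:u1].reshape(-1,3)
    print(nm,np.percentile(q[:,2],[1,10,50,90,99]).round(1))
q=P[204:238,208:242]; m=(q[...,2]>10)&(q[...,2]<24); print('disc centroid',q[m].mean(0),m.sum(), q[m].min(0),q[m].max(0))
m=(q[...,2]>38); print('knob',q[m].mean(0) if m.any() else None,m.sum())
hsv=cv2.cvtColor(f,cv2.COLOR_BGR2HSV)
for uv in[(215,226),(199,265),(190,220),(232,145),(344,198),(305,182),(380,220),(320,205),(270,250)]: print(uv,hsv[uv[1],uv[0]],P[uv[1],uv[0]].round(1))
E
```

```text
lid [-4.2 -1.4  4.2 19.2 50.6]
clamp [ -4.   -1.3   5.   75.3 152.3]
disc centroid [515.8709712  350.92839761  16.77550012] 473 [476.07502037 312.07722095  10.66031345] [556.85828464 394.19752345  23.30822609]
knob [495.52059696 308.36267888 214.54449264] 42
(215, 226) [ 13 156 100] [498.1 385.8  14.8]
(199, 265) [ 13 156  98] [373.9 428.9  14.9]
(190, 220) [110 210 118] [515.1 467.4  18.1]
(232, 145) [ 12 155 102] [732.8 321.9 121.6]
(344, 198) [ 17 103  82] [597.5 -23.9  11.6]
(305, 182) [120  10  80] [628.6  99.4  94.4]
(380, 220) [19 78 46] [ 527.2 -137.6   21.2]
(320, 205) [ 20 101 141] [573.6  52.8   9.8]
(270, 250) [ 16 123 120] [427.1 208.3   2.5]
```

View pics/cropA.png

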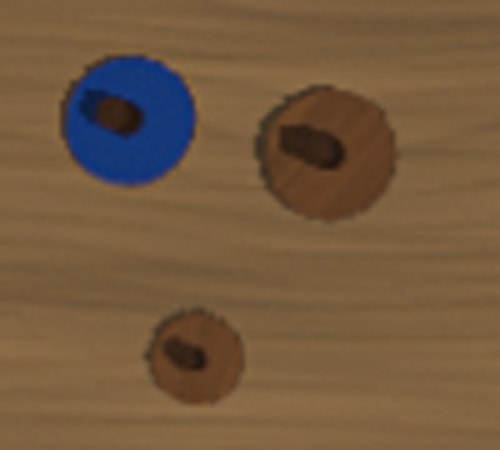

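View pics/cropB.png

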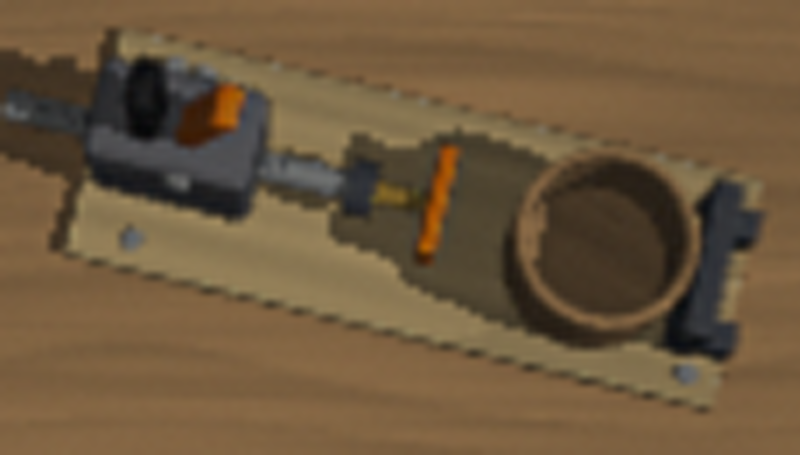

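Crop A shows the large brown lid, at crop (325,153), i.e. image (225,221), clearly bigger than the small brown one at (197,357). It's the target. Crop B shows the clamp with board corners at crop (115,30), (760,180), (710,408), (60,250). The tub rim centre is near (608,240), the handle near (147,98), the trigger at (232,105), and the pad at (438,205) with a gap to the tub.

```bash
cat > m.py <<'E'
from h import *
def blob(mask,near):
    n,l,st,ce=cv2.connectedComponentsWithStats(mask.astype(np.uint8))
    ok=[i for i in range(1,n) if st[i,4]>=6]
    i=min(ok,key=lambda i:np.hypot(*(ce[i]-near))); return l==i,ce[i],st[i,4]
def hsv(c): return cv2.cvtColor(c['frame'],cv2.COLOR_BGR2HSV).astype(int)
def orange(c):
    h=hsv(c); return (h[...,0]<15)&(h[...,1]>200)&(h[...,2]>90)
E
python3 - <<'E'
from m import *
t=load('top'); s=load('side')
for n,c,near in(('top',t,(225,221)),('side',s,(336,281))):
    h=hsv(c); m=(h[...,0]<15)&(h[...,1]>135)&(h[...,1]<200)&(h[...,2]<135)
    m=cv2.morphologyEx(m.astype(np.uint8),cv2.MORPH_OPEN,np.ones((3,3)))
    b,ce,a=blob(m,near)
    cn=max(cv2.findContours(b.astype(np.uint8),0,1)[0],key=cv2.contourArea)
    e=cv2.fitEllipse(cv2.convexHull(cn)); print(n,'lid',ce,a,e, onplane(c,[e[0]],16)[0].round(1))
    b=orange(c); nn,l,st,cc=cv2.connectedComponentsWithStats(b.astype(np.uint8))
    for i in range(1,nn):
        if st[i,4]>4: print('  orange',st[i],cc[i].round(1))
cor=np.array([(115,30),(760,180),(710,408),(60,250)])/[6.957,7]+[280-.43,170-.43]
C=onplane(t,cor,10); print(C.round(1)); ctr=C.mean(0)
yd=(C[0]+C[3]-C[1]-C[2])[:2]; print('len',np.linalg.norm(yd)/2,'wid',np.linalg.norm(C[0]-C[3]),np.linalg.norm(C[1]-C[2])); yd/=np.linalg.norm(yd); xd=np.array([yd[1],-yd[0]])
print('ctr',ctr,'yd',yd,'yaw',np.degrees(np.arctan2(-yd[0],yd[1])))
P=cloud(t)
def loc(p): p=np.asarray(p)[...,:2]-ctr[:2]; return np.stack([p@xd,p@yd],-1)
# features on planes in local-with-board-centre coords
def cr(p): return np.array(p,float)/[6.957,7]+[280-.43,170-.43]
for nm,p,z in(('handle',(147,98),156),('trig top',(228,100),152),('rim',(608,240),85),('stop face top mid',(697,258),78),('pad top',(438,203),62)):
    q=onplane(t,[cr(p)],z)[0]; print(nm,q.round(1),loc(q).round(1))
for lo,hi in((140,170),(79,95)):
    m=(P[...,2]>lo)&(P[...,2]<hi); m[:170]=0;m[235:]=0;m[:,:285]=0;m[:,395:]=0
    q=P[m]; L=loc(q)
    if lo<100: q=q[L[:,1]<0];L=L[L[:,1]<0]
    print(lo,len(q),L.mean(0),L.min(0),L.max(0))
E
```

```text
top lid [225.79296875 220.52148438] 512 ((225.64073181152344, 220.38348388671875), (25.41643524169922, 26.19573974609375), 48.95472717285156) [516.7 352.3  16. ]
  orange [310 182   4   6  10] [311.2 184.5]
  orange [342 191   3   6  12] [343.1 193.7]
side lid [336.13207547 279.0495283 ] 424 ((335.5657653808594, 279.22442626953125), (22.485004425048828, 27.990816116333008), 96.49491119384766) [516.8 356.2  16. ]
  orange [317 184   6  17  42] [320.2 189.5]
  orange [324 188  14  10  85] [330.8 191.8]
[[ 674.8  132.5   10. ]
 [ 609.6 -168.8   10. ]
 [ 503.7 -144.4   10. ]
 [ 570.6  154.7   10. ]]
len 307.4079960065543 wid 106.62434410788877 108.7347245268215
ctr [589.67613335  -6.49524202  10.        ] yd [0.21489266 0.97663767] yaw -12.409229899210267
handle [609.4 109.1 156. ] [ -5.5 117.2]
trig top [610.2  76.  152. ] [ 2.3 85. ]
rim [567.  -88.4  85. ] [ -4.6 -84.9]
stop face top mid [ 561.1 -128.1   78. ] [  -1.8 -124.9]
pad top [586.1 -16.1  62. ] [ -1.5 -10.1]
140 71 [ -0.76543738 105.38429101] [-11.01157616  80.0488    ] [ 11.8213873  126.87383872]
79 181 [ -2.51081229 -94.82434494] [ -42.73811669 -137.35317475] [ 35.73708904 -43.48740747]
```

```bash
cat >> h.py <<'E'
YD=np.array([0.2149,0.9766])   # clamp +y in world
def go(tgt):   # tool-frame delta (mm) and turn to clamp-aligned down pose, in degrees
    s=ctrl.sense(); Rt=R.from_quat(s['ee_rot']); y=np.r_[YD,0]; z=np.array([0,0,-1.]); x=np.cross(y,z)
    G=R.from_matrix(np.c_[x,y,z])
    d=np.array(tgt)-s['tcp_pos']
    print('t',round(s['time_s'],2),'tcp',np.round(s['tcp_pos'],1),'F',np.round(s['ft_force'],1),'w',round(s['width'],1),'grip',round(s['grip_force'],1))
    print('delta in goal frame mm',G.inv().apply(d).round(1),'| in tool frame',Rt.inv().apply(d).round(1),'turn deg',np.degrees((Rt.inv()*G).as_rotvec()).round(2))
E
python3 - <<'E'
from m import *
from scipy.optimize import least_squares
t=load('top'); s=load('side')
for n,c,ctr in(('top',t,(567,-88)),('side',s,(567,-88))):
    P=cloud(c); r=np.hypot(P[...,0]-ctr[0],P[...,1]-ctr[1])
    m=(P[...,2]>79)&(P[...,2]<92)&(r<47)&(r>28); q=P[m]
    f=least_squares(lambda p:np.hypot(q[:,0]-p[0],q[:,1]-p[1])-37.5,ctr,loss='soft_l1'); print(n,len(q),f.x.round(1),'z',q[:,2].mean().round(1))
    # lid disc the same way
    m=(P[...,2]>11)&(P[...,2]<22)&(np.hypot(P[...,0]-516.5,P[...,1]-352)<50); print(' lid depth',P[m].mean(0).round(1),((P[m].min(0)+P[m].max(0))/2).round(1))
go((516.5,352,100))
E
```

```text
top 149 [568.1 -87. ] z 85.0
 lid depth [515.8 351.   16.8] [516.5 353.1  16.5]
side 86 [569.6 -83.5] z 82.4
 lid depth [516.8 359.1  15.5] [518.  354.5  16.4]
t 0.1 tcp [261.9 621.5 230.4] F [-0.8 -0.1  0.1] w 85.5 grip 0.0
delta in goal frame mm [-306.5 -208.5  130.4] | in tool frame [-339.2 -149.3  130.7] turn deg [ -0.1   -0.   -10.44]
```

Call:
play_rows(increments=[[[-0.015, 0, 0], [0, 0, -0.044]], [[-0.03, -0.021, 0.005], [0, 0, -0.044]], [[-0.034, -0.023, 0.015], [0, 0, 0]], [[-0.034, -0.023, 0.015], [0, 0, 0]], [[-0.034, -0.023, 0.015], [0, 0, 0]], [[-0.034, -0.023, 0.015], [0, 0, 0]], [[-0.034, -0.023, 0.015], [0, 0, 0]], [[-0.034, -0.023, 0.015], [0, 0, 0]], [[-0.034, -0.023, 0.015], [0, 0, 0]], [[-0.02, -0.02, 0.01], [0, 0, 0]]], gripper=1)

```text
time_s: 0.93
tcp_pos: [505.2, 361.2, 114.5]
ee_rot: [0.109, 0.994, -0.001, 0.0]
ft_force: [0.6, -0.8, 0.2]
width: 85.9
grip_force: 0.0
```

```bash
python3 -c "
from h import *
go((516.5,352,100))"
```

```text
t 0.93 tcp [505.2 361.2 114.5] F [ 0.6 -0.8  0.2] w 85.9 grip 0.0
delta in goal frame mm [-13.1  -6.6  14.5] | in tool frame [-13.1  -6.5  14.6] turn deg [-0.13  0.04 -0.09]
```

Call:
play_rows(increments=[[[-0.013, -0.007, 0], [0, 0, 0]], [[0, 0, 0.03], [0, 0, 0]], [[0, 0, 0.03], [0, 0, 0]], [[0, 0, 0], [0, 0, 0]]])

```text
time_s: 1.27
tcp_pos: [510.1, 353.9, 51.3]
ee_rot: [0.107, 0.994, -0.003, -0.004]
ft_force: [-1.6, -0.9, -1.5]
width: 85.7
grip_force: 0.0
```

```bash
python3 -c "
from h import *
go((516.5,352,21)); snap('side','s1'); snap('top')
c=load('side'); cv2.imwrite('pics/s1.png',cv2.resize(c['frame'][200:340,260:460],None,fx=4,fy=4,interpolation=cv2.INTER_CUBIC))"
```

```text
t 1.27 tcp [510.1 353.9  51.3] F [-1.6 -0.9 -1.5] w 85.7 grip 0.0
delta in goal frame mm [-6.7 -0.5 30.3] | in tool frame [-6.9 -0.3 30.2] turn deg [-0.4  -0.41  0.16]
```

View pics/s1.png

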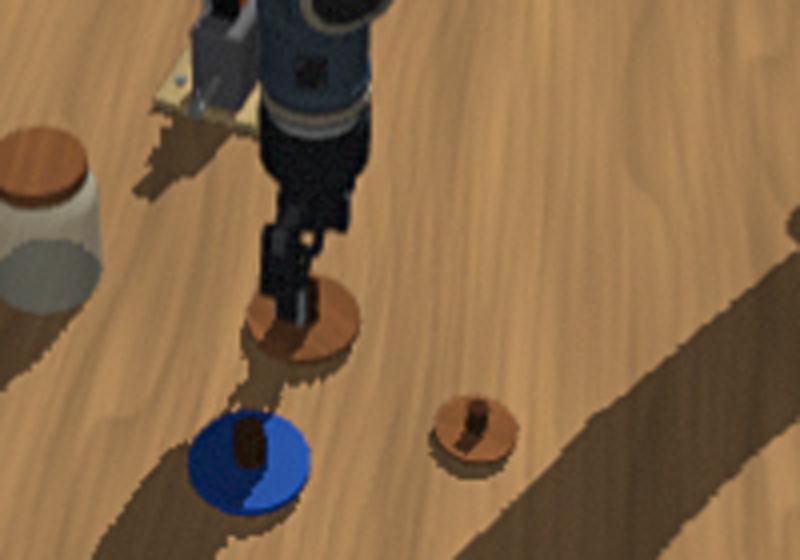

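The crop shows the fingers straddling the large lid's knob at crop (300,300). The x shift still to make is about 7 mm.

Call:
play_rows(increments=[[[-0.007, 0, 0], [-0.003, -0.003, 0]], [[0, 0, 0], [0, 0, 0]], [[0, 0, 0], [0, 0, 0]]])

```text
time_s: 1.62
tcp_pos: [521.9, 354.7, 58.2]
ee_rot: [0.107, 0.994, 0.004, 0.005]
ft_force: [0.0, 0.3, -0.2]
width: 85.2
grip_force: 0.0
```

```bash
python3 -c "
from h import *
go((516.5,352,21))"
```

```text
t 1.62 tcp [521.9 354.7  58.2] F [ 0.   0.3 -0.2] w 85.2 grip 0.0
delta in goal frame mm [ 4.7 -3.8 37.2] | in tool frame [ 5.  -4.1 37.1] turn deg [0.51 0.5  0.1 ]
```

Call:
play_rows(increments=[[[0, 0, 0], [0, 0, 0]], [[0, 0, 0], [0, 0, 0]], [[0, 0, 0], [0, 0, 0]], [[0, 0, 0], [0, 0, 0]], [[0, 0, 0], [0, 0, 0]]])

```text
time_s: 2.03
tcp_pos: [520.5, 354.1, 56.3]
ee_rot: [0.107, 0.994, 0.003, 0.003]
ft_force: [0.7, 0.0, -1.0]
width: 85.6
grip_force: 0.0
```

```bash
python3 -c "
from h import *
go((516.5,352,21))"
```

```text
t 2.03 tcp [520.5 354.1  56.3] F [ 0.7  0.  -1. ] w 85.6 grip 0.0
delta in goal frame mm [ 3.4 -2.9 35.3] | in tool frame [ 3.7 -3.1 35.2] turn deg [0.37 0.36 0.13]
```

Call:
play_rows(increments=[[[0.0035, -0.003, 0.005], [0.003, 0.003, 0.001]], [[0, 0, 0.01], [0, 0, 0]], [[0, 0, 0.01], [0, 0, 0]], [[0, 0, 0.01], [0, 0, 0]], [[0, 0, 0], [0, 0, 0]], [[0, 0, 0], [0, 0, 0]], [[0, 0, 0], [0, 0, 0]], [[0, 0, 0], [0, 0, 0]], [[0, 0, 0], [0, 0, 0]], [[0, 0, 0], [0, 0, 0]]])

```text
time_s: 2.87
tcp_pos: [516.8, 352.0, 21.6]
ee_rot: [0.108, 0.994, 0.0, 0.0]
ft_force: [-0.2, 0.1, -0.4]
width: 85.5
grip_force: 0.0
```

```bash
python3 -c "
from h import *
go((516.5,352,21))"
```

```text
t 2.87 tcp [516.8 352.   21.6] F [-0.2  0.1 -0.4] w 85.5 grip 0.0
delta in goal frame mm [ 0.3 -0.1  0.6] | in tool frame [ 0.3 -0.1  0.6] turn deg [0.04 0.03 0.  ]
```

Call:
play_rows(increments=[[[0, 0, 0], [0, 0, 0]], [[0, 0, 0], [0, 0, 0]], [[0, 0, 0], [0, 0, 0]], [[0, 0, 0], [0, 0, 0]], [[0, 0, 0], [0, 0, 0]], [[0, 0, 0], [0, 0, 0]], [[0, 0, 0], [0, 0, 0]], [[0, 0, 0], [0, 0, 0]]], gripper=0)

```text
time_s: 3.53
tcp_pos: [516.7, 352.1, 21.4]
ee_rot: [0.108, 0.994, 0.0, 0.0]
ft_force: [-0.8, 0.6, 1.9]
width: 20.3
grip_force: 58.8
```

Call:
play_rows(increments=[[[0, 0, -0.01], [0, 0, 0]], [[0, 0, -0.02], [0, 0, 0]], [[0, 0, -0.03], [0, 0, 0]], [[0, 0, -0.03], [0, 0, 0]], [[0, 0, -0.03], [0, 0, 0]], [[0, 0, -0.03], [0, 0, 0]], [[0, 0, 0], [0, 0, 0]], [[0, 0, 0], [0, 0, 0]], [[0, 0, 0], [0, 0, 0]], [[0, 0, 0], [0, 0, 0]]])

```text
time_s: 4.37
tcp_pos: [515.5, 351.1, 169.7]
ee_rot: [0.108, 0.994, -0.001, -0.001]
ft_force: [-0.3, 0.1, -1.6]
width: 20.4
grip_force: 58.8
```

```bash
python3 - <<'E'
from m import *
go((567.5,-87,180))
s=ctrl.sense(); tcp=np.array(s['tcp_pos'])
a=snap('side');b=snap('top')
out=[]
for n,c in(('top',b),('side',a)):
    P=cloud(c); z0=tcp[2]-21.6
    h=hsv(c); m=(h[...,0]<15)&(h[...,1]>135)&(h[...,2]<160)&(P[...,2]>z0)&(P[...,2]<z0+30)&(np.hypot(P[...,0]-tcp[0],P[...,1]-tcp[1])<60)
    q=P[m]; print(n,m.sum(),q.mean(0).round(1) if m.any() else '', ((q.min(0)+q.max(0))/2).round(1) if m.any() else '')
cr=cv2.resize(a['frame'][180:340,250:450],(750,600),interpolation=cv2.INTER_CUBIC); cv2.imwrite('pics/s2.png',cr)
E
```

```text
t 4.37 tcp [515.5 351.1 169.7] F [-0.3  0.1 -1.6] w 20.4 grip 58.8
delta in goal frame mm [-144.9 -416.7  -10.3] | in tool frame [-144.9 -416.7   -9.7] turn deg [-0.14 -0.12  0.01]
top 210 [512.8 337.6 164.8] [516.1 337.6 163.7]
side 373 [513.9 362.5 163.4] [517.  357.2 167.9]
```

View pics/s2.png

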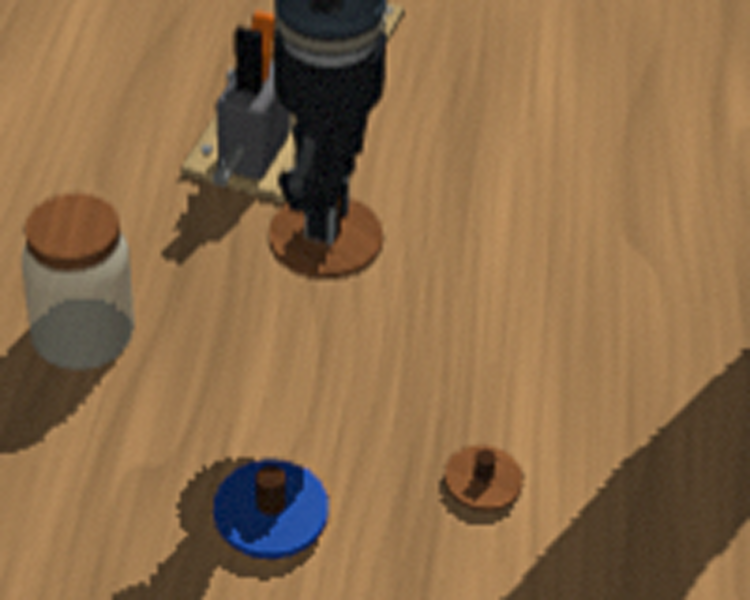

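The crop shows the lid in the grip, hanging level at crop (325,237). Next I refine the tub centre from the inner rim edge in the first pictures.

```bash
python3 - <<'E'
from m import *
from scipy.optimize import least_squares
for n,u,v in(('top',367,204),('side',340,174)):
    c=load(n); f=cv2.imread(f'pics/{n}0.png'); k=8; x0,y0=u-24,v-24
    g=cv2.cvtColor(f,cv2.COLOR_BGR2GRAY)[y0:y0+48,x0:x0+48]
    print(n); print(g[10:38:3,8:42:2]) 
    G=cv2.resize(g,None,fx=k,fy=k,interpolation=cv2.INTER_CUBIC)
    for th in(62,70,78):
        l=cv2.connectedComponents((G<th).astype(np.uint8))[1]; i=l[24*k,24*k]
        if i==0: print(th,'bg');continue
        cn=max(cv2.findContours((l==i).astype(np.uint8),0,1)[0],key=cv2.contourArea)[:,0]
        hull=cv2.convexHull(cn)[:,0]
        uv=(cn+.5)/k-.5+[x0,y0]; q=onplane(c,uv,85)
        ft=least_squares(lambda p:np.hypot(q[:,0]-p[0],q[:,1]-p[1])-p[2],(568,-87,35),loss='soft_l1')
        print(th,len(cn),uv.min(0).round(1),uv.max(0).round(1),ft.x.round(1),'rms',np.sqrt(np.mean(ft.fun**2)).round(2))
E
```

```text
top
[[ 74 120 122 120 115 112 107 103  84  82  94  93  93  92  93  93  93]
 [ 69  66  64  63  92  77  61  53  39  46  66 102 108 111  91  91  98]
 [ 69  68  77 100  62  40  42  35  37  35  34  35  61 114 123  87  51]
 [ 68  65 101  86  52  57  57  54  55  58  41  35  35  73  50  28  51]
 [ 72  54 110  97  52  51  52  54  58  57  56  47  32  41 100  41  52]
 [ 60  46 106  58  57  59  57  52  51  53  55  57  32  35  95  48  53]
 [ 62  33  96  55  55  56  57  58  56  54  51  53  28  65  54  51  68]
 [ 74  33  40 102  56  54  56  56  55  57  59  49  65  85  43  52  92]
 [ 66  61  32  34  69 102  69  57  53  57  78 106  58  19  55  53 107]
 [114 112  69  46  31  33  40  52  54  57  56  67  21  24  50  54  50]]
62 521 [356.2 192.2] [377.8 214.2] [568.7 -88.2  33.2] rms 1.57
70 521 [355.9 191.9] [378.1 214.4] [568.8 -88.   34. ] rms 1.64
78 527 [355.8 191.8] [378.2 214.7] [568.8 -87.9  34.6] rms 1.65
side
[[116 120 126 129 125 121 129 127 129 130 134 133 125 125 131 136  68]
 [114 121 127 130 126 107 124 128 128 134 132 134 123 125 129 139  62]
 [117 122 124 130 121  90  82  79  77  91  98 111 115 126 131 138 104]
 [118 125 126 112  58  62  63  65  68  62  61  72 108  47 119 133 131]
 [121 124 105  47  56  67  65  67  63  67  59  55  71  46 135 129 130]
 [123 126  50  94  60  60  62  68  65  62  63  71 124  29  58 127 130]
 [122 123  53  50  63  96  98  90  92  97  93  64  55  30  81 125 132]
 [124 125  59  52  58  67  69  68  67  68  63  62  58  22 155 142 143]
 [120 153  60  56  56  61  68  67  68  68  68  66  52 113 149 149  99]
 [114 142  84  68  59  58  60  71  67  66  64  60  55 150 149 122 131]]
62 bg
70 337 [329.4 167.2] [347.9 176.3] [569.9 -86.7  30.6] rms 2.47
78 450 [329.3 164.1] [348.1 176.8] [570.5 -89.4  33.6] rms 4.8
```

Call:
play_rows(increments=[[[0, 0, -0.02], [0, 0, 0]], [[-0.005, -0.015, -0.02], [0, 0, 0]], [[-0.01, -0.03, -0.005], [0, 0, 0]], [[-0.01, -0.03, 0], [0, 0, 0]], [[-0.011, -0.03, 0], [0, 0, 0]], [[-0.011, -0.03, 0], [0, 0, 0]], [[-0.011, -0.03, 0], [0, 0, 0]], [[-0.011, -0.03, 0], [0, 0, 0]], [[-0.011, -0.03, 0], [0, 0, 0]], [[-0.011, -0.03, 0], [0, 0, 0]]])

```text
time_s: 5.3
tcp_pos: [550.1, 81.6, 215.2]
ee_rot: [0.108, 0.994, -0.0, -0.001]
ft_force: [0.6, 0.2, -1.5]
width: 20.2
grip_force: 58.9
```

Call:
play_rows(increments=[[[-0.011, -0.03, 0], [0, 0, 0]], [[-0.011, -0.03, 0], [0, 0, 0]], [[-0.011, -0.03, 0], [0, 0, 0]], [[-0.011, -0.03, 0], [0, 0, 0]], [[-0.01, -0.025, 0], [0, 0, 0]], [[-0.003, -0.01, 0], [0, 0, 0]], [[0, 0, 0], [0, 0, 0]], [[0, 0, 0], [0, 0, 0]], [[0, 0, 0], [0, 0, 0]], [[0, 0, 0], [0, 0, 0]]])

```text
time_s: 6.13
tcp_pos: [572.9, -77.8, 215.8]
ee_rot: [0.106, 0.994, 0.001, -0.0]
ft_force: [-0.3, -0.3, -0.6]
width: 20.5
grip_force: 58.9
```

```bash
python3 -c "
from h import *
go((568.8,-88,98.5))"
```

```text
t 6.13 tcp [572.9 -77.8 215.8] F [-0.3 -0.3 -0.6] w 20.5 grip 58.9
delta in goal frame mm [  1.8 -10.8 117.3] | in tool frame [  1.8 -10.9 117.3] turn deg [ 0.06 -0.05  0.21]
```

Call:
play_rows(increments=[[[0.002, -0.011, 0], [0, 0, 0.002]], [[0, 0, 0.025], [0, 0, 0]], [[0, 0, 0.03], [0, 0, 0]], [[0, 0, 0.025], [0, 0, 0]], [[0, 0, 0.01], [0, 0, 0]], [[0, 0, 0], [0, 0, 0]], [[0, 0, 0], [0, 0, 0]], [[0, 0, 0], [0, 0, 0]], [[0, 0, 0], [0, 0, 0]], [[0, 0, 0], [0, 0, 0]]])

```text
time_s: 6.97
tcp_pos: [569.6, -90.8, 127.6]
ee_rot: [0.11, 0.994, 0.0, 0.001]
ft_force: [0.3, 0.1, -1.1]
width: 19.7
grip_force: 58.9
```

```bash
python3 -c "
from h import *
go((568.8,-88,98.5)); c=snap('side');snap('top')
cv2.imwrite('pics/s3.png',cv2.resize(c['frame'][130:230,280:400],(720,600),interpolation=cv2.INTER_CUBIC))"
```

```text
t 6.97 tcp [569.6 -90.8 127.6] F [ 0.3  0.1 -1.1] w 19.7 grip 58.9
delta in goal frame mm [ 1.4  2.6 29.1] | in tool frame [ 1.5  2.6 29.1] turn deg [ 0.03  0.16 -0.24]
```

View pics/s3.png

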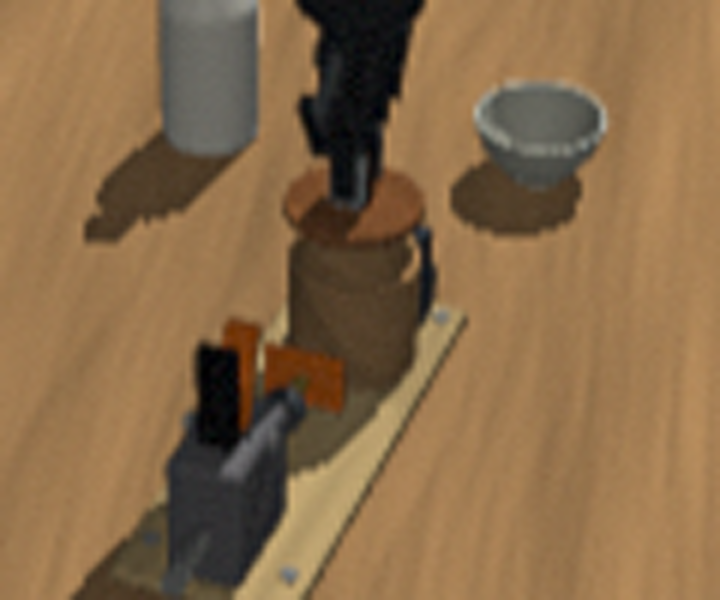

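The crop shows the lid at crop (354,205), centred above the tub at (354,300). Now I correct the position and lower it.

Call:
play_rows(increments=[[[0.0015, 0.0025, 0], [0, 0.001, -0.002]], [[0, 0, 0.008], [0, 0, 0]], [[0, 0, 0.008], [0, 0, 0]], [[0, 0, 0], [0, 0, 0]], [[0, 0, 0], [0, 0, 0]], [[0, 0, 0], [0, 0, 0]], [[0, 0, 0], [0, 0, 0]], [[0, 0, 0], [0, 0, 0]], [[0, 0, 0], [0, 0, 0]], [[0, 0, 0], [0, 0, 0]]])

```text
time_s: 7.9
tcp_pos: [567.8, -88.0, 110.3]
ee_rot: [0.108, 0.994, 0.0, -0.001]
ft_force: [-0.4, 0.7, -1.5]
width: 20.1
grip_force: 58.9
```

```bash
python3 -c "
from h import *
go((568.8,-88,98.5))"
```

```text
t 7.9 tcp [567.8 -88.  110.3] F [-0.4  0.7 -1.5] w 20.1 grip 58.9
delta in goal frame mm [-1.   0.2 11.8] | in tool frame [-1.   0.2 11.8] turn deg [ 0.01 -0.1  -0.01]
```

Call:
play_rows(increments=[[[-0.001, 0, 0.002], [0, -0.001, 0]], [[0, 0, 0.002], [0, 0, 0]], [[0, 0, 0.001], [0, 0, 0]], [[0, 0, 0.001], [0, 0, 0]], [[0, 0, 0], [0, 0, 0]], [[0, 0, 0], [0, 0, 0]], [[0, 0, 0], [0, 0, 0]]])

```text
time_s: 8.48
tcp_pos: [568.7, -88.2, 104.1]
ee_rot: [0.108, 0.994, 0.0, 0.0]
ft_force: [0.2, -0.1, -1.3]
width: 20.2
grip_force: 58.9
```

Call:
play_rows(increments=[[[0, 0, 0.001], [0, 0, 0]], [[0, 0, 0.001], [0, 0, 0]], [[0, 0, 0.001], [0, 0, 0]], [[0, 0, 0.001], [0, 0, 0]], [[0, 0, 0], [0, 0, 0]], [[0, 0, 0], [0, 0, 0]], [[0, 0, 0], [0, 0, 0]]])

```text
time_s: 9.07
tcp_pos: [568.7, -88.1, 100.1]
ee_rot: [0.108, 0.994, 0.0, -0.0]
ft_force: [0.2, 0.3, -1.5]
width: 20.5
grip_force: 58.9
```

Call:
play_rows(increments=[[[0, 0, 0.001], [0, 0, 0]], [[0, 0, 0.001], [0, 0, 0]], [[0, 0, 0], [0, 0, 0]], [[0, 0, 0], [0, 0, 0]], [[0, 0, 0], [0, 0, 0]]])

```text
time_s: 9.48
tcp_pos: [568.8, -88.2, 98.4]
ee_rot: [0.108, 0.994, 0.0, 0.0]
ft_force: [-1.0, 0.3, 2.1]
width: 20.3
grip_force: 59.2
```

Call:
play_rows(increments=[[[0, 0, 0], [0, 0, 0]], [[0, 0, 0], [0, 0, 0]], [[0, 0, 0], [0, 0, 0]], [[0, 0, 0], [0, 0, 0]], [[0, 0, 0], [0, 0, 0]], [[0, 0, 0], [0, 0, 0]]], gripper=1)

```text
time_s: 9.98
tcp_pos: [568.7, -88.1, 98.0]
ee_rot: [0.108, 0.994, 0.0, -0.0]
ft_force: [-0.2, 1.1, -0.1]
width: 85.3
grip_force: 0.0
```

Call:
play_rows(increments=[[[0, 0, -0.01], [0, 0, 0]], [[0, 0, -0.02], [0, 0, 0]], [[0, 0, -0.03], [0, 0, 0]], [[0, 0, -0.03], [0, 0, 0]], [[0.02, 0, -0.03], [0, 0, 0]], [[0.04, 0, 0], [0, 0, 0]], [[0.04, 0, 0], [0, 0, 0]], [[0.02, 0, 0], [0, 0, 0]], [[0, 0, 0], [0, 0, 0]], [[0, 0, 0], [0, 0, 0]]])

```text
time_s: 10.82
tcp_pos: [451.2, -62.2, 219.2]
ee_rot: [0.108, 0.994, 0.0, 0.001]
ft_force: [0.3, -0.2, 0.2]
width: 85.2
grip_force: 0.0
```

```bash
python3 - <<'E'
from m import *
from scipy.optimize import least_squares
go((568.8,-88,98.5)); a=snap('side','side1'); b=snap('top','top1')
x=cv2.resize(b['frame'][165:240,270:395],(800,480),interpolation=cv2.INTER_CUBIC)
y=cv2.resize(a['frame'][150:240,280:400],(480,360),interpolation=cv2.INTER_CUBIC)
cv2.imwrite('pics/m1.png',np.vstack([cv2.resize(x,(480,288)),y])[:600])
P=cloud(b)
m=(P[...,2]>88)&(P[...,2]<104)&(np.hypot(P[...,0]-568.8,P[...,1]+88)<48); q=P[m]; print('lid',m.sum(),q.mean(0).round(1),((q.min(0)+q.max(0))/2).round(1),'extent',(q.max(0)-q.min(0)).round(1))
A=np.c_[q[:,:2]-q[:,:2].mean(0),np.ones(len(q))]; print('plane',np.linalg.lstsq(A,q[:,2],rcond=None)[0].round(3))
for n,c in(('top',b),('side',a)):
    st=cv2.connectedComponentsWithStats(orange(c).astype(np.uint8))
    for i in range(1,st[0]):
        if st[2][i,4]>4: print(n,'orange',st[2][i],st[3][i].round(1))
E
```

```text
t 10.82 tcp [451.2 -62.2 219.2] F [ 0.3 -0.2  0.2] w 85.2 grip 0.0
delta in goal frame mm [-1.204e+02  1.000e-01  1.207e+02] | in tool frame [-120.2   -0.   121. ] turn deg [0.05 0.12 0.02]
lid 297 [583.8 -81.5  93.8] [577.3 -86.2  94.3] extent [67.8 81.2 11.8]
plane [-2.0000e-03 -4.0000e-03  9.3828e+01]
top orange [310 182   4   7   9] [311.1 184.9]
top orange [343 191   2   3   5] [343.6 191.8]
top orange [342 195   3   2   5] [342.8 195.4]
side orange [317 184   6  15  42] [320.1 188.9]
side orange [324 188  13  10  84] [330.8 191.8]
```

View pics/m1.png

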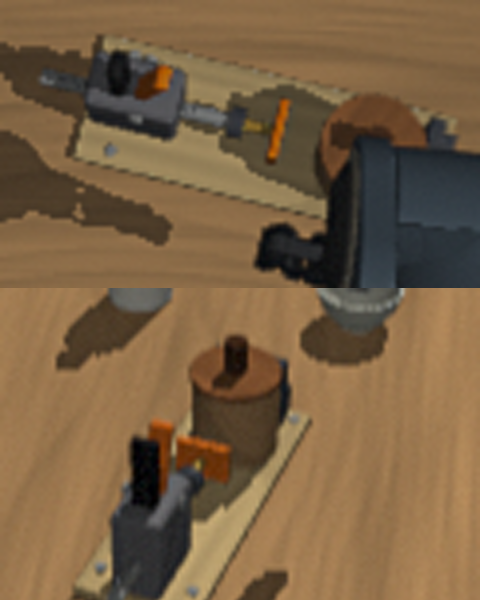

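The picture shows the lid seated flat on the tub, at top part (372,140) and side part (235,370). The pad, at (278,130), is still well short of the tub. The handle is at top part (119,72) and side part (145,440), with the trigger beside it at (160,75).

```bash
python3 - <<'E'
from m import *
t=load('top'); s=load('side')
ctr=np.array([589.68,-6.5]); xd=np.array([YD[1],-YD[0]])
def loc(p): p=np.asarray(p)[...,:2]-ctr; return np.round([p@xd,p@YD],1)
for c,n,p,z in((t,'handle top',(301,183.7),156),(s,'handle top',(316.3,187.2),156),(t,'trig',(311.1,184.7),152),(s,'trig',(320,184),152)):
    q=onplane(c,[p],z)[0]; print(n,q.round(1),loc(q))
for n,c in(('top',t),('side',s)):
    P=cloud(c); h=hsv(c); L=np.stack([(P[...,:2]-ctr)@xd,(P[...,:2]-ctr)@YD],-1)
    near=(abs(L[...,0])<30)&(L[...,1]>60)&(L[...,1]<150)
    k=near&(P[...,2]>146)&(P[...,2]<163)
    for nm,m in(('orange',k&(h[...,1]>150)),('black',k&(h[...,1]<120))):
        if m.sum(): print(n,nm,m.sum(),L[m].mean(0).round(1),np.percentile(L[m],[5,95],axis=0).round(1).tolist())
    k=near&(P[...,2]>84)&(P[...,2]<100); print(n,'head',k.sum(),np.percentile(L[k],[3,97],axis=0).round(1).tolist())
    b=(P[...,2]>5)&(P[...,2]<16)&(h[...,2]>125)&(abs(L[...,0])<65)&(abs(L[...,1])<170); print(n,'board',np.percentile(L[b],[1,99],axis=0).round(1).tolist())
go((612.5,98,190))
E
```

```text
handle top [609.1 108.3 156. ] [ -5.7 116.2]
handle top [615.9 108.2 156. ] [  1.  117.7]
trig [607.6  79.5 152. ] [-1.  87.9]
trig [608.1  84.3 152. ] [-1.5 92.6]
top orange 25 [-0.6 85.7] [[-8.4, 81.2], [7.7, 90.3]]
top black 36 [ -0.5 120.3] [[-10.9, 115.3], [9.9, 125.8]]
top head 263 [[-22.6, 74.6], [23.4, 144.7]]
top board [[-56.9, -144.5], [54.4, 149.9]]
side orange 17 [ -0.5 106.1] [[-10.4, 87.8], [8.3, 132.1]]
side black 15 [-1.00e-01  1.24e+02] [[-6.4, 118.5], [9.6, 130.6]]
side head 160 [[-23.7, 81.5], [23.6, 147.1]]
side board [[-53.4, -144.5], [54.6, 152.1]]
t 10.92 tcp [452.7 -62.6 218.9] F [-0.  -0.4  0.5] w 85.3 grip 0.0
delta in goal frame mm [-121.6  191.1   28.9] | in tool frame [-121.5  191.1   29.3] turn deg [ 0.02  0.12 -0.01]
```

Call:
play_rows(increments=[[[-0.01, 0.02, 0], [0, 0, 0]], [[-0.02, 0.03, 0], [0, 0, 0]], [[-0.02, 0.03, 0], [0, 0, 0]], [[-0.02, 0.03, 0], [0, 0, 0]], [[-0.02, 0.03, 0], [0, 0, 0]], [[-0.02, 0.03, 0], [0, 0, 0]], [[-0.01, 0.02, 0], [0, 0, 0]], [[0, 0.006, 0], [0, 0, 0]], [[0, 0, 0], [0, 0, 0]], [[0, 0, 0], [0, 0, 0]]])

```text
time_s: 11.75
tcp_pos: [610.8, 102.6, 217.4]
ee_rot: [0.108, 0.994, -0.001, -0.001]
ft_force: [-0.1, -0.8, 0.5]
width: 85.2
grip_force: 0.0
```

Call:
play_rows(increments=[[[0, 0, 0.01], [0, 0, 0]], [[0, 0, 0.01], [0, 0, 0]], [[0, 0, 0], [0, 0, 0]], [[0, 0, 0], [0, 0, 0]], [[0, 0, 0], [0, 0, 0]], [[0, 0, 0], [0, 0, 0]]])

```text
time_s: 12.25
tcp_pos: [610.9, 103.0, 198.5]
ee_rot: [0.108, 0.994, 0.0, 0.0]
ft_force: [0.6, 0.4, 0.0]
width: 85.2
grip_force: 0.0
```

```bash
python3 -c "
from h import *
go((613.1,102.5,126))"
```

```text
t 12.25 tcp [610.9 103.  198.5] F [0.6 0.4 0. ] w 85.2 grip 0.0
delta in goal frame mm [-2.2 -0.1 72.5] | in tool frame [-2.2 -0.1 72.5] turn deg [ 0.02  0.04 -0.02]
```

Call:
play_rows(increments=[[[-0.002, 0, 0.008], [0, 0, 0]], [[0, 0, 0.012], [0, 0, 0]], [[0, 0, 0.012], [0, 0, 0]], [[0, 0, 0.012], [0, 0, 0]], [[0, 0, 0.012], [0, 0, 0]], [[0, 0, 0.01], [0, 0, 0]], [[0, 0, 0.006], [0, 0, 0]], [[0, 0, 0], [0, 0, 0]], [[0, 0, 0], [0, 0, 0]], [[0, 0, 0], [0, 0, 0]]])

```text
time_s: 13.08
tcp_pos: [613.3, 103.0, 126.7]
ee_rot: [0.108, 0.994, 0.0, 0.001]
ft_force: [-0.6, 0.8, 0.4]
width: 85.4
grip_force: 0.0
```

```bash
cat > pad.py <<'E'
from m import *
def padrep():
    go((613.1,102.5,126))
    for n in('side','top'):
        c=snap(n); st=cv2.connectedComponentsWithStats(orange(c).astype(np.uint8))
        for i in range(1,st[0]):
            if st[2][i,4]>4: 
                q=onplane(c,[st[3][i]],62)[0]-[589.68,-6.5,0]
                print(n,st[2][i],st[3][i].round(1),'local y at z62',round(q[:2]@YD-21.5,1))
if __name__=='__main__': padrep()
E
python3 pad.py; python3 -c "
from h import *
c=load('side');cv2.imwrite('pics/s4.png',cv2.resize(c['frame'][140:240,280:400],(720,600),interpolation=cv2.INTER_CUBIC))"
```

```text
t 13.08 tcp [613.3 103.  126.7] F [-0.6  0.8  0.4] w 85.4 grip 0.0
delta in goal frame mm [ 0.1 -0.5  0.7] | in tool frame [ 0.1 -0.5  0.7] turn deg [ 0.04  0.07 -0.  ]
side [317 184   6  17  45] [320.1 189.6] local y at z62 -10.4
side [324 187  13  11  86] [330.8 191.8] local y at z62 -12.1
top [343 191   2   3   5] [343.6 191.8] local y at z62 -30.1
top [342 194   2   3   5] [342.4 195.2] local y at z62 -28.9
```

View pics/s4.png

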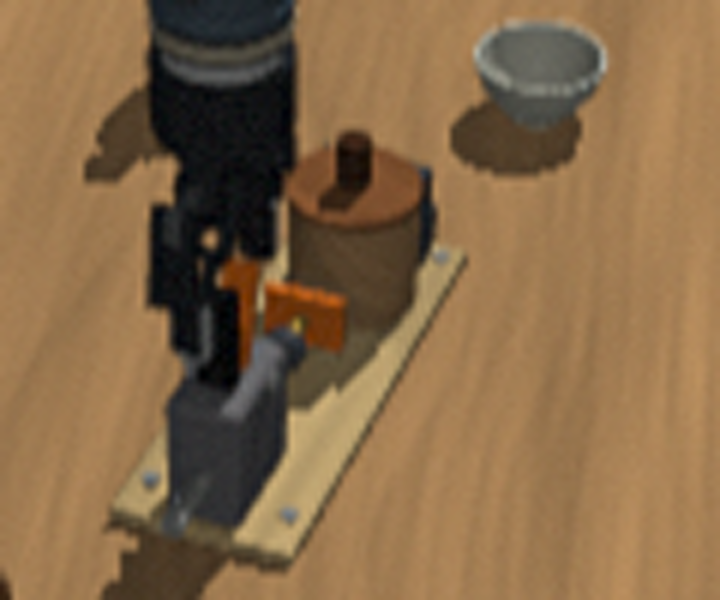

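The fingers straddle the handle and trigger, at crop (200,300) and (245,300). First pump.

Call:
play_rows(increments=[[[0, 0, 0], [0, 0, 0]], [[0, 0, 0], [0, 0, 0]], [[0, 0, 0], [0, 0, 0]], [[0, 0, 0], [0, 0, 0]], [[0, 0, 0], [0, 0, 0]], [[0, 0, 0], [0, 0, 0]], [[0, 0, 0], [0, 0, 0]], [[0, 0, 0], [0, 0, 0]]], gripper=0.34)

```text
time_s: 13.85
tcp_pos: [613.7, 102.0, 127.9]
ee_rot: [0.109, 0.994, -0.0, 0.001]
ft_force: [-0.9, -1.6, 7.1]
width: 29.7
grip_force: 21.6
```

```bash
python3 pad.py
```

```text
t 13.85 tcp [613.7 102.  127.9] F [-0.9 -1.6  7.1] w 29.7 grip 21.6
delta in goal frame mm [0.7 0.4 1.9] | in tool frame [0.7 0.4 1.9] turn deg [ 0.01  0.14 -0.06]
side [319 186   2   9  11] [319.8 189.4] local y at z62 -11.1
side [325 186  13  11  88] [331.6 190.6] local y at z62 -19.7
top [345 191   3   4   7] [345.7 192.7] local y at z62 -37.1
top [343 196   3   7  13] [343.9 198.8] local y at z62 -35.9
```

Call:
play_rows(increments=[[[0, 0, 0], [0, 0, 0]], [[0, 0, 0], [0, 0, 0]], [[0, 0, 0], [0, 0, 0]], [[0, 0, 0], [0, 0, 0]], [[0, 0, 0], [0, 0, 0]], [[0, 0, 0], [0, 0, 0]], [[0, 0, 0], [0, 0, 0]], [[0, 0, 0], [0, 0, 0]]], gripper=1)

```text
time_s: 14.62
tcp_pos: [612.8, 103.1, 126.2]
ee_rot: [0.108, 0.994, 0.0, 0.0]
ft_force: [0.9, 0.5, 0.6]
width: 85.4
grip_force: 0.0
```

```bash
python3 pad.py
```

```text
t 14.62 tcp [612.8 103.1 126.2] F [0.9 0.5 0.6] w 85.4 grip 0.0
delta in goal frame mm [-0.4 -0.5  0.2] | in tool frame [-0.4 -0.5  0.2] turn deg [0.02 0.   0.02]
side [317 184   6  17  42] [320.  189.3] local y at z62 -11.7
side [325 186  13  11  88] [331.7 190.6] local y at z62 -19.4
top [344 191   4   8  15] [345.3 194.4] local y at z62 -36.9
top [342 204   3   3   5] [342.6 205.2] local y at z62 -36.5
```

Call:
play_rows(increments=[[[0, 0, 0], [0, 0, 0]], [[0, 0, 0], [0, 0, 0]], [[0, 0, 0], [0, 0, 0]], [[0, 0, 0], [0, 0, 0]], [[0, 0, 0], [0, 0, 0]], [[0, 0, 0], [0, 0, 0]], [[0, 0, 0], [0, 0, 0]], [[0, 0, 0], [0, 0, 0]]], gripper=0.34)

```text
time_s: 15.38
tcp_pos: [613.6, 102.0, 127.7]
ee_rot: [0.109, 0.994, -0.0, 0.001]
ft_force: [-1.8, -2.6, 6.1]
width: 28.8
grip_force: 21.7
```

Call:
play_rows(increments=[[[0, 0, 0], [0, 0, 0]], [[0, 0, 0], [0, 0, 0]], [[0, 0, 0], [0, 0, 0]], [[0, 0, 0], [0, 0, 0]], [[0, 0, 0], [0, 0, 0]], [[0, 0, 0], [0, 0, 0]], [[0, 0, 0], [0, 0, 0]], [[0, 0, 0], [0, 0, 0]]], gripper=1)

```text
time_s: 16.05
tcp_pos: [612.8, 103.2, 126.2]
ee_rot: [0.108, 0.994, 0.0, 0.0]
ft_force: [-0.5, -0.3, -0.4]
width: 85.4
grip_force: 0.0
```

```bash
python3 pad.py
```

```text
t 16.05 tcp [612.8 103.2 126.2] F [-0.5 -0.3 -0.4] w 85.4 grip 0.0
delta in goal frame mm [-0.5 -0.6  0.2] | in tool frame [-0.5 -0.6  0.2] turn deg [0.02 0.   0.02]
side [317 184   6  13  40] [320.1 188.5] local y at z62 -16.2
side [326 186  13  10  82] [332.6 189.6] local y at z62 -26.1
top [344 192   5  15  26] [346.5 198.9] local y at z62 -43.7
```

Call:
play_rows(increments=[[[0, 0, 0], [0, 0, 0]], [[0, 0, 0], [0, 0, 0]], [[0, 0, 0], [0, 0, 0]], [[0, 0, 0], [0, 0, 0]], [[0, 0, 0], [0, 0, 0]], [[0, 0, 0], [0, 0, 0]], [[0, 0, 0], [0, 0, 0]], [[0, 0, 0], [0, 0, 0]]], gripper=0.34)

```text
time_s: 16.82
tcp_pos: [613.6, 102.0, 127.6]
ee_rot: [0.109, 0.994, -0.0, 0.001]
ft_force: [-1.4, -1.3, 6.6]
width: 29.5
grip_force: 21.7
```

```bash
python3 pad.py
```

```text
t 16.82 tcp [613.6 102.  127.6] F [-1.4 -1.3  6.6] w 29.5 grip 21.7
delta in goal frame mm [0.6 0.4 1.6] | in tool frame [0.6 0.4 1.6] turn deg [ 0.    0.12 -0.06]
side [326 184  13  11  80] [333.  188.7] local y at z62 -31.6
side [319 186   2   9  11] [319.8 189.4] local y at z62 -11.1
top [347 193   5  14  23] [348.8 199.1] local y at z62 -50.7
```

Call:
play_rows(increments=[[[0, 0, 0], [0, 0, 0]], [[0, 0, 0], [0, 0, 0]], [[0, 0, 0], [0, 0, 0]], [[0, 0, 0], [0, 0, 0]], [[0, 0, 0], [0, 0, 0]], [[0, 0, 0], [0, 0, 0]], [[0, 0, 0], [0, 0, 0]], [[0, 0, 0], [0, 0, 0]]], gripper=1)

```text
time_s: 17.58
tcp_pos: [612.8, 103.1, 126.2]
ee_rot: [0.108, 0.994, 0.0, 0.0]
ft_force: [-0.7, 0.8, 0.6]
width: 85.3
grip_force: 0.0
```

Call:
play_rows(increments=[[[0, 0, 0], [0, 0, 0]], [[0, 0, 0], [0, 0, 0]], [[0, 0, 0], [0, 0, 0]], [[0, 0, 0], [0, 0, 0]], [[0, 0, 0], [0, 0, 0]], [[0, 0, 0], [0, 0, 0]], [[0, 0, 0], [0, 0, 0]], [[0, 0, 0], [0, 0, 0]]], gripper=0.34)

```text
time_s: 18.25
tcp_pos: [613.6, 102.0, 127.7]
ee_rot: [0.109, 0.994, -0.0, 0.001]
ft_force: [-1.2, -2.4, 6.1]
width: 29.5
grip_force: 21.7
```

```bash
python3 pad.py
```

```text
t 18.25 tcp [613.6 102.  127.7] F [-1.2 -2.4  6.1] w 29.5 grip 21.7
delta in goal frame mm [0.6 0.4 1.7] | in tool frame [0.6 0.4 1.7] turn deg [ 0.01  0.12 -0.06]
side [327 183  13  11  85] [333.6 187.5] local y at z62 -38.7
side [319 186   2   9  11] [319.8 189.4] local y at z62 -11.1
top [349 193   5  15  27] [350.9 200.3] local y at z62 -58.0
```

Call:
play_rows(increments=[[[0, 0, 0], [0, 0, 0]], [[0, 0, 0], [0, 0, 0]], [[0, 0, 0], [0, 0, 0]], [[0, 0, 0], [0, 0, 0]], [[0, 0, 0], [0, 0, 0]], [[0, 0, 0], [0, 0, 0]], [[0, 0, 0], [0, 0, 0]], [[0, 0, 0], [0, 0, 0]]], gripper=1)

```text
time_s: 19.02
tcp_pos: [612.8, 103.1, 126.2]
ee_rot: [0.108, 0.994, 0.0, 0.0]
ft_force: [-0.2, 0.2, -1.1]
width: 85.4
grip_force: 0.0
```

Call:
play_rows(increments=[[[0, 0, 0], [0, 0, 0]], [[0, 0, 0], [0, 0, 0]], [[0, 0, 0], [0, 0, 0]], [[0, 0, 0], [0, 0, 0]], [[0, 0, 0], [0, 0, 0]], [[0, 0, 0], [0, 0, 0]], [[0, 0, 0], [0, 0, 0]], [[0, 0, 0], [0, 0, 0]]], gripper=0.34)

```text
time_s: 19.68
tcp_pos: [613.6, 102.0, 127.7]
ee_rot: [0.109, 0.994, -0.0, 0.001]
ft_force: [-1.9, -2.0, 6.5]
width: 29.3
grip_force: 22.5
```

```bash
python3 pad.py; python3 -c "
from h import *
a=load('top')['frame'][165:240,280:395];b=load('side')['frame'][150:220,295:385]
cv2.imwrite('pics/m2.png',np.vstack([cv2.resize(a,(500,326),interpolation=cv2.INTER_CUBIC),cv2.resize(b,(500,274),interpolation=cv2.INTER_CUBIC)]))"
```

```text
t 19.68 tcp [613.6 102.  127.7] F [-1.9 -2.   6.5] w 29.3 grip 22.5
delta in goal frame mm [0.6 0.4 1.7] | in tool frame [0.6 0.4 1.7] turn deg [ 0.    0.12 -0.06]
side [327 183  13  10  76] [333.9 187.1] local y at z62 -41.5
side [319 186   2   9  11] [319.8 189.4] local y at z62 -11.1
top [350 193   5  15  28] [351.8 200.4] local y at z62 -60.5
```

View pics/m2.png

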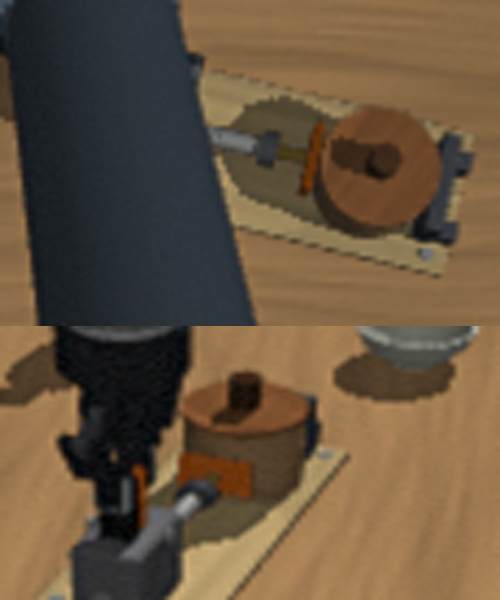

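The pad moved only about 2.6 mm of the 7 mm feed, so its spring is pushed back about 4.4 mm (roughly 9 N). The picture shows the pad against the tub at top part (315,160) and the tub against the stop. I check that the lid is level, then hand in.

```bash
python3 - <<'E'
from m import *
P=cloud(load('top')); m=(P[...,2]>86)&(P[...,2]<104)&(np.hypot(P[...,0]-568,P[...,1]+90)<48); q=P[m]
A=np.c_[q[:,:2]-q[:,:2].mean(0),np.ones(len(q))]; print(m.sum(),q.mean(0).round(1),np.linalg.lstsq(A,q[:,2],rcond=None)[0].round(3))
s=ctrl.sense(); print(s['width'],s['grip_force'],s['time_s'])
print(job.job_done())
E
```

```text
554 [568.  -87.3  93.6] [4.0000e-03 6.0000e-03 9.3588e+01]
29.350562978095315 22.470255196094513 19.7833
the job is handed in; nothing more can be done
None
```

The job is handed in, with no verdict returned: the lid sits level on the tub, the tub is pressed against the stop with the pad pushed back about 4.4 mm (roughly 9 N, estimated from the pictures), and the trigger is still squeezed.

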